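# Add the second layer to a tofu press and hold it under pressure

### The job

With the safety catch still locking the lever of the tofu press upright, take the perforated separator sheet from the cutting board and lay it, folded edges up, squarely on the filled mould in the press, then set the second filled mould squarely on the sheet between its folded edges. Only then push the catch's thumb tail down to flip the catch all the way clear of the lever, pull the lever down to its stop so that the sprung foot squeezes the stack, and finish while still holding it down there, as it springs up if let go. Leave the things standing around undisturbed.

Things in the scene. Friction and masses are not known exactly. Their poses are not given: they have to be found in the camera images.
- press: steel press for tofu moulds, base 250 x 210 mm, fixed. Origin: on the worktop under the base's middle; front = its -x (to the robot), y to its left. Bed 22 mm high at (-35, 0), lips 7 mm high round a recess 114 x 54 mm. Cheeks at y +-75, up to z 130, x 63..107. Catch post at (97, 97), 255 high. With the lever upright the bed is open from above (foot at z 228 reaches forward to x 43)
- stack_spot (a point): middle of the press bed's upper face (22 mm above the worktop), where the stack stands; straight under the foot when the lever is down
- lever_pivot (a point): middle of the lever's hinge axis, which runs along the press's y; press (85, 0, 108) mm
- lever_grip (a point): middle of the lever's round grip bar (20 mm thick, along the press's y, 116 mm between two side arms 6 mm thick and 18 mm wide), 200 mm from lever_pivot: 308 mm high when upright; at the stop 108 mm high and 200 mm in front (press -x) of the pivot. The bar can be pinched from above in its middle and turns in the grip
- press_lever (a joint): lever angle, rad: 0 upright (as found), grows as the grip comes forward and down, 1.571 at the stop (level). A spring lifts it whenever it is let go; on a full stack some 10 N at the grip hold it at the stop
- press_foot (a joint): how far the sprung foot (steel disc 38 mm across, on the lever 120 mm from the pivot) is pushed in, m: 0 free, about 0.009 with the lever at its stop on a full stack, 0.014 at most; stays 0 without both the sheet and the second mould
- catch_thumb (a point): middle of the upper face of the catch's ribbed thumb pad (24 mm along press x, 30 mm along the tail). As found the tail rises outwards (press +y) at 40 degrees and the pad lies 33 mm above and 33 mm outside the hinge, whose axis runs along press x at press (68, 97, 255) mm. Tail 62 mm long from the hinge; pushing it down with closed fingertips flips it
- press_catch (a joint): catch angle, rad: 0 as found, its inner finger (10 mm thick, 47 mm long, level) bars the front of the lever's left (+y) arm, so the lever cannot move; grows as the tail is pushed down and the finger rises; lever free above 1.1; 1.4 at the stop, tail 40 degrees below level. Stays where it is left (stiff hinge, about 2 N at the pad)
- lower_mould: filled steel mould already in the press, 106 (x) x 46 (y) x 26 (z) mm, slotted sides, perforated follower plate standing 2 mm proud in its top. Origin: centre of its underside; x along its length. Loose
- upper_mould: second filled mould, same shape and size, about 0.4 kg, lying on the cutting board (12 mm thick). Origin: centre of its underside; x along its length. Grip it across its 46 mm width by the upper 16 mm of its sides, so that the fingertips stay above the sheet's folds when it is set down
- separator: perforated metal sheet 110 (x) x 59 (y) mm, 3 mm thick; both long edges folded up to 12 mm above its underside (folds 2.5 mm thick, 90 mm long, 54 mm between them: a mould fits in with 4 mm to spare each side). On the cutting board, folds up; about 0.12 kg. Origin: centre of its underside; x along its length. Grip it across the 59 mm width by the folds
- cutting_board: white plastic cutting board 240 (x) x 360 (y) x 12 mm, fixed; origin: centre of its underside
- pepper_mill: wooden pepper mill, 58 mm across, 170 mm high, bystander; origin: centre of its foot
- salt_shaker: metal dredger with a handle, 66 x 90 x 93 mm, bystander; origin: centre of its foot
- timer: white kitchen timer, 32 x 66 x 62 mm, bystander; origin: centre of its foot
- measure_cup: steel measuring cup with a handle, 86 x 114 x 76 mm, bystander; origin: centre of its foot
Things that resemble listed ones, but are neither listed nor needed, are in the scene too. Several things have the shape of the separator; the one meant has the colours described above.

How it is judged (in metres and radians):
On the way, in this order (a step that is already met when the one before it is completed fails the run):
1. the separator lies flat and square on the lower mould, let go, the catch still on (x of separator in the frame of lower_mould between -0.012 and 0.012 m and y of separator in the frame of lower_mould between -0.009 and 0.009 m and z of separator in the frame of lower_mould between 0.0235 and 0.0285 m and angle between the x axis of separator and the x axis of lower_mould, either way round below 0.14 rad and angle between separator's own z axis and vertical below 0.06 rad and horizontal distance between lower_mould and stack_spot below 0.009 m and angle between lower_mould's own z axis and vertical below 0.05 rad and height (world z) of lower_mould between 0.018 and 0.026 m and value of joint press_catch below 0.3 rad and value of joint press_lever below 0.1 rad and contact force between the fingers and separator below 0.3 N), for 0.2 s.
2. the second mould sits square on the separator between its folds, let go, the catch still on (x of separator in the frame of lower_mould between -0.012 and 0.012 m and y of separator in the frame of lower_mould between -0.009 and 0.009 m and z of separator in the frame of lower_mould between 0.0235 and 0.0285 m and angle between the x axis of separator and the x axis of lower_mould, either way round below 0.14 rad and angle between each of separator, upper_mould's own z axis and vertical below 0.06 rad and x of upper_mould in the frame of separator between -0.012 and 0.012 m and y of upper_mould in the frame of separator between -0.006 and 0.006 m and z of upper_mould in the frame of separator between 0.0005 and 0.0055 m and angle between the x axis of upper_mould and the x axis of separator, either way round below 0.12 rad and horizontal distance between lower_mould and stack_spot below 0.009 m and angle between lower_mould's own z axis and vertical below 0.05 rad and height (world z) of lower_mould between 0.018 and 0.026 m and value of joint press_catch below 0.3 rad and value of joint press_lever below 0.1 rad and contact force between the fingers and upper_mould below 0.3 N), for 0.2 s.
3. the catch is flipped clear, the lever still up (x of separator in the frame of lower_mould between -0.012 and 0.012 m and y of separator in the frame of lower_mould between -0.009 and 0.009 m and z of separator in the frame of lower_mould between 0.0235 and 0.0285 m and angle between the x axis of separator and the x axis of lower_mould, either way round below 0.14 rad and angle between each of separator, upper_mould's own z axis and vertical below 0.06 rad and x of upper_mould in the frame of separator between -0.012 and 0.012 m and y of upper_mould in the frame of separator between -0.006 and 0.006 m and z of upper_mould in the frame of separator between 0.0005 and 0.0055 m and angle between the x axis of upper_mould and the x axis of separator, either way round below 0.12 rad and horizontal distance between lower_mould and stack_spot below 0.009 m and angle between lower_mould's own z axis and vertical below 0.05 rad and height (world z) of lower_mould between 0.018 and 0.026 m and value of joint press_catch above 1.1 rad and value of joint press_lever below 0.15 rad), for 0.1 s.
4. the lever is at its stop and the foot squeezes the stack (x of separator in the frame of lower_mould between -0.012 and 0.012 m and y of separator in the frame of lower_mould between -0.009 and 0.009 m and z of separator in the frame of lower_mould between 0.0235 and 0.0285 m and angle between the x axis of separator and the x axis of lower_mould, either way round below 0.14 rad and angle between each of separator, upper_mould's own z axis and vertical below 0.06 rad and x of upper_mould in the frame of separator between -0.012 and 0.012 m and y of upper_mould in the frame of separator between -0.006 and 0.006 m and z of upper_mould in the frame of separator between 0.0005 and 0.0055 m and angle between the x axis of upper_mould and the x axis of separator, either way round below 0.12 rad and horizontal distance between lower_mould and stack_spot below 0.009 m and angle between lower_mould's own z axis and vertical below 0.05 rad and height (world z) of lower_mould between 0.018 and 0.026 m and value of joint press_lever above 1.5 rad and value of joint press_foot above 0.004 m and contact force between press and upper_mould above 6 N), for 0.3 s.
At the end, for the whole second after the job is handed in: stack flat in the bed: lower mould within 9 mm of its spot, sheet on it within 12 x 9 mm and 0.14 rad, second mould between the folds within 12 mm and 0.12 rad; catch over 1.1 rad; fingers hold the lever at its stop (over 1.5 rad, 2 N), foot in by 4 mm, over 6 N on the stack; fingers off the stack (all of step 4 and contact force between the fingers and press above 2 N and contact force between the fingers and upper_mould below 0.3 N and contact force between the fingers and separator below 0.3 N and contact force between the fingers and lower_mould below 0.3 N and velocity of joint press_lever below 0.05 rad/s and value of joint press_catch above 1.1 rad); the arm keeps its last pose, push and grip.
It fails at once if the pepper mill is pushed away or knocked over (distance of pepper_mill from where it was at the start of the episode above 0.03 m or angle between pepper_mill's own z axis and vertical above 0.5 rad).
It fails at once if the salt shaker is pushed away or knocked over (distance of salt_shaker from where it was at the start of the episode above 0.03 m or angle between salt_shaker's own z axis and vertical above 0.5 rad).
It fails at once if the timer is pushed away or knocked over (distance of timer from where it was at the start of the episode above 0.03 m or angle between timer's own z axis and vertical above 0.5 rad).
It fails at once if the measure cup is pushed away or knocked over (distance of measure_cup from where it was at the start of the episode above 0.03 m or angle between measure_cup's own z axis and vertical above 0.5 rad).
It fails at once if a mould or the separator is tipped over (angle between any of separator, lower_mould, upper_mould's own z axis and vertical above 0.7 rad).
It also fails if it takes over 72 s, if anything falls off the work surface, if the arm or the gripper's body presses on something with over 40 N, if the wrist force passes 120 N, or if a joint passes its speed limit or range.

### The arm

A 6-joint arm with a two-finger parallel gripper is mounted at the origin on a cart in front of the work surface, level with it; the furniture and walls round the work are solid. World frame = base frame: x ahead of the robot, y to its left, z up, the work surface at z = 0. Lengths are in mm, angles in rad, forces in N, time in s.
With the tool pointing down it reaches from about 200 to 875 mm from the base axis. Payload 3.4 kg.
Tool frame: the origin (TCP) lies at the very end of the fingers, on their centre line; the grasp point (between the pads) lies 19 mm behind it; z points along the fingers, y is the line along which they close (so a half turn about z gives the same grasp; the last joint's range is limited). The gripper opens to 94 mm and grips with 3 to 60 N. Pads are 16 mm wide; open, the fingers measure 119 mm over their backs; the gripper's body (75 mm by 177 mm) begins 78 mm behind the grasp point.
Start: joints at [1.175, 0.276, 1.505, -0, 1.361, -0.121], TCP at [156.046, 553.458, 205.493] pointing down, gripper open.
Joint ranges: [-2.89, 2.89], [-0.75, 2.08], [0.22, 2.7], [-1.18, 4.32], [0.11, 2.71], [-2.7, 2.7]. Speed limits (rad/s): [2.57, 2.57, 3.14, 3.14, 3.14, 3.14].

### API

Orientations are given as a unit quaternion [w, x, y, z].
In Python, from rig import sense, snapshot, camera_params, finish_job gives the robot as it stands.
- The arm moves only by the shell command python3 -m crank 'ROWS' [OPENING] [FORCE]. ROWS is JSON, a list of rows, each a list of 6 numbers: the shift along the tool's x, y, z normalised to -1 to 1, where 1 is 0.2 m, then the turn, a rotation vector about the tool's x, y, z normalised to -1 to 1, where 1 is pi/2 rad. In form: [[tx, ty, tz, ax, ay, az], ...]. A call has 1 to 12 rows; each row is the pose to reach, as a shift and turn from the pose commanded when the call began, along the tool's axes at that moment; what a row does not reach only later rows make up. A row lasts 1/8 s, in which the tool goes at most 62.5 mm and 10.7 degrees, less where a joint would pass 70% of its speed; a pose out of reach is approached as far as the arm can. A call with a number of a shift or a turn outside -1 to 1 is refused whole. A call with a gripper value outside its range is refused whole. OPENING is the closure, from -1 (fully open) to 1 (shut), set as the call begins (- or left out, the last holds). The fingers move at their own pace and stop on an object; FORCE is the grip in N (left out, the last holds). Time passes only in rows, so rows that repeat a pose let the fingers close. It gives the time, the measured TCP pose, the force, the opening and the grip force at its end, in the units of the state.
- sense(): the state, without advancing time (a new reading comes with each control period).
- snapshot(name): name is "scene" or "side" or "wrist"; returns the picture (400x640x3 uint8, red, green, blue); there is no depth.
- camera_params(name): a dict with "K" (3x3 intrinsics, pixels), "R" (3x3) and "t" (3): a world point X has camera coordinates R X + t. Camera axes: x right, y down, z forward; pixel columns grow to the right and rows downward; lengths in mm; the calibration is good to about 2 mm. A picture is of the moment at which its call begins: read the wrist's pose just before it. camera_params takes no time and is no camera call; for the wrist camera it gives the pose at the moment of the call.
- finish_job(): hands the job in; it is judged then, once.
The state is a dict: "clock": time; "qpos": joint angles; "qd": joint speeds; "joint_torque": joint torques, N m; "tool_pos": TCP position; "tool_rot": TCP orientation; "ft_force": force on the tool from outside, world axes, zero at the start; "ft_torque": the same for the moment, N m; "opening": opening from 0.0 (shut) to 1.0 (fully open); "gripper_force": force on a finger pad.
Only numpy, scipy, OpenCV 4.12 (cv2) and the standard library are available. Lean on these libraries where they do the work, as an engineer would, in place of code of your own. Each camera call takes 0.05 s, during which the arm holds its last target. There are 200 camera calls.

## Working session

There is one attempt and no reset: what is moved stays moved. The work goes in short steps, Python scripts to look and compute and a shell command to move; the robot and the scene stay as the last step left them, time stands still between calls to the robot, and variables do not carry over. Pictures are saved under pics/ and viewed, at most 10 in all, crops included, and the job is handed in when it is done.

```bash
ls; mkdir -p pics; python3 - <<'E'
from rig import *
import cv2
for n in ["scene","side"]:
    cv2.imwrite(f"pics/{n}0.png",cv2.cvtColor(snapshot(n),cv2.COLOR_RGB2BGR))
    p=camera_params(n);print(n,p)
print(sense())
E
```

```text
pics
scene {'K': array([[421.74316956,   0.        , 319.52169759],
       [  0.        , 421.74316956, 195.63395715],
       [  0.        ,   0.        ,   1.        ]]), 'R': array([[ 0.87806533, -0.47817535,  0.0186978 ],
       [-0.20494102, -0.41106328, -0.88827145],
       [ 0.43243549,  0.77612841, -0.45893815]]), 't': array([-486.68960486,  330.82181851,  869.35506044])}
side {'K': array([[407.44878644,   0.        , 317.3155808 ],
       [  0.        , 407.44878644, 191.71956367],
       [  0.        ,   0.        ,   1.        ]]), 'R': array([[ 0.99658436, -0.08247485, -0.00418506],
       [-0.05077741, -0.57202671, -0.81866177],
       [ 0.06512504,  0.81607802, -0.57426074]]), 't': array([-563.64916089,  215.76433973, 1284.20910698])}
{'clock': 0.1, 'qpos': array([ 1.17499759e+00,  2.76522030e-01,  1.50601423e+00, -4.72314659e-06,
        1.36065380e+00, -1.20970642e-01]), 'qd': array([-0.00034559, -0.00223579, -0.00225109, -0.00055499, -0.00108079,
       -0.00012402]), 'joint_torque': array([ 1.43532321e-03, -4.05451727e+01, -2.37781012e+01,  7.03621097e-02,
        2.97637435e-02, -3.87087550e-05]), 'tool_pos': array([155.84103524, 552.95964573, 204.69369665]), 'tool_rot': array([-2.01851764e-04,  1.36981467e-01,  9.90573289e-01, -7.72780746e-04]), 'ft_force': array([-0.07900371, -0.89894005,  0.10436608]), 'ft_torque': array([-0.00063352,  0.00724011, -0.01638914]), 'gripper_force': 0.0, 'opening': 0.9980169533985607}
```

View pics/scene0.png

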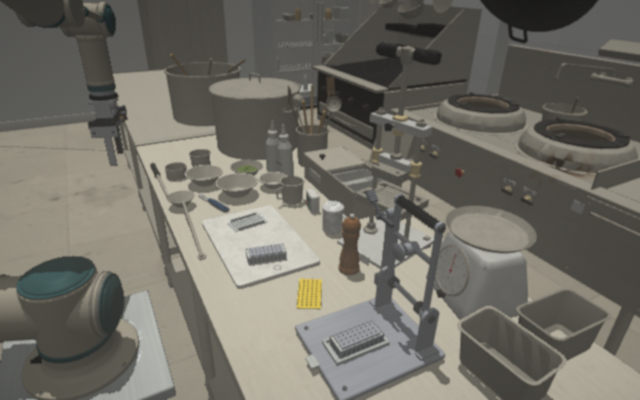

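View pics/side0.png

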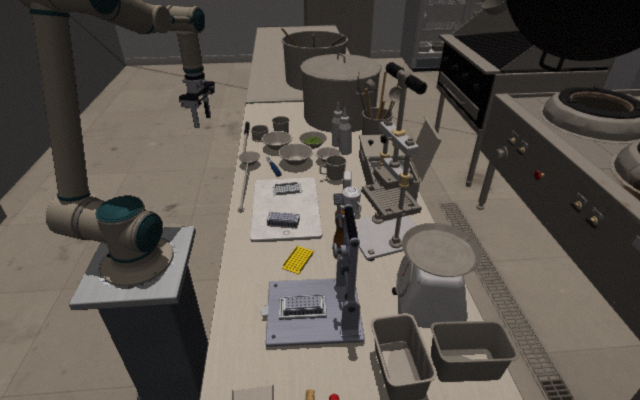

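The scene shows the press at about (370,340), the mould on the board at (265,254), the grey separator at (245,221), and a yellow decoy at (310,293). I'll enlarge both views.

```bash
python3 - <<'E'
import cv2
a=cv2.imread("pics/scene0.png")[190:390,195:455];b=cv2.imread("pics/side0.png")[170:350,240:380]
cv2.imwrite("pics/sceneC.png",cv2.resize(a,None,fx=3,fy=3,interpolation=cv2.INTER_CUBIC))
cv2.imwrite("pics/sideC.png",cv2.resize(b,None,fx=3.3,fy=3.3,interpolation=cv2.INTER_CUBIC))
E
```

```text
(no output)
```

View pics/sceneC.png

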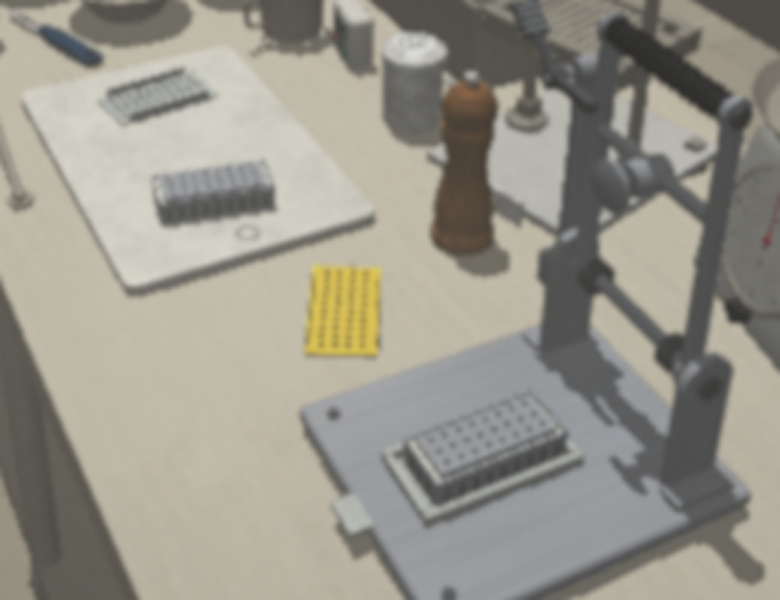

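View pics/sideC.png

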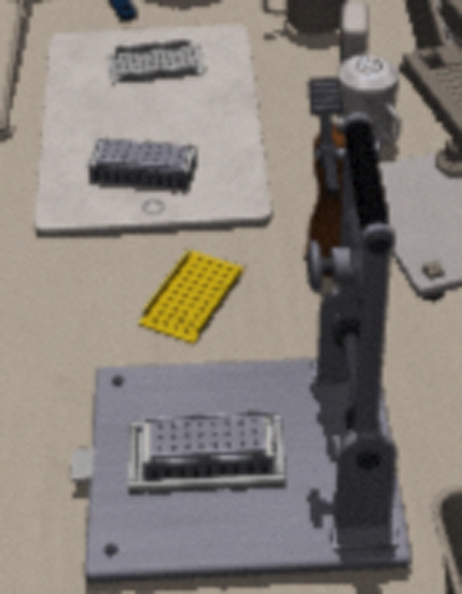

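```bash
cat > h.py <<'E'
import numpy as np
from rig import *
CR={'scene':(3,195,190),'side':(3.3,240,170)}
def bp(n,pt,z,crop=True,P=None):
    P=P or camera_params(n);f,ox,oy=CR[n] if crop else (1,0,0)
    d=P['R'].T@np.linalg.inv(P['K'])@[ox+pt[0]/f,oy+pt[1]/f,1];c=-P['R'].T@P['t']
    return c+d*(z-c[2])/d[2]
E
python3 - <<'E'
from h import *
L=dict(scene={'bar':([(615,28),(735,110)],308),'low':([(403,440),(432,480),(568,435),(540,393)],48),
'up':([(152,178),(165,202),(273,190),(268,162)],38),'sep':([(98,100),(120,123),(215,93),(188,68)],18),'pad':([(530,18)],288),
'board':([(22,95),(130,292),(372,215),(228,47)],12),'base':([(302,412),(748,492)],12),'mill':([(463,250)],0),'yel':([(312,266),(306,354)],0)},
side={'bar':([(355,122),(378,238)],308),'low':([(145,418),(145,460),(275,458),(272,418)],48),
'up':([(97,140),(92,168),(195,175),(197,148)],38),'sep':([(113,45),(110,80),(203,75),(198,42)],18),'pad':([(325,95)],288),
'board':([(50,30),(37,230),(270,222),(247,27)],12),'base':([(97,368),(87,575),(408,565)],12)})
for n in L:
  for k,(p,z) in L[n].items():
    X=np.array([bp(n,q,z) for q in p])
    s=f"{n} {k} mean {X.mean(0)[:2].round(1)} "
    print(s,X[:,:2].round(0).tolist())
E
```

```text
scene bar mean [ 627.2 -250.5]  [[628.0, -192.0], [626.0, -309.0]]
scene low mean [ 504.9 -252. ]  [[452.0, -228.0], [451.0, -267.0], [555.0, -277.0], [561.0, -235.0]]
scene up mean [458.8 127.5]  [[411.0, 160.0], [408.0, 120.0], [501.0, 93.0], [516.0, 136.0]]
scene sep mean [474.6 329.6]  [[418.0, 348.0], [424.0, 295.0], [531.0, 307.0], [525.0, 369.0]]
scene pad mean [ 608.6 -122.9]  [[609.0, -123.0]]
scene board mean [467.2 226.3]  [[353.0, 403.0], [349.0, 48.0], [580.0, 50.0], [586.0, 404.0]]
scene base mean [ 538.1 -245.2]  [[417.0, -140.0], [659.0, -350.0]]
scene mill mean [635.3 -18.3]  [[635.0, -18.0]]
scene yel mean [479.1 -25.5]  [[506.0, 23.0], [453.0, -74.0]]
side bar mean [ 624.4 -248.3]  [[626.0, -184.0], [623.0, -312.0]]
side low mean [ 507.8 -252.8]  [[456.0, -228.0], [456.0, -270.0], [559.0, -277.0], [560.0, -237.0]]
side up mean [461.6 126. ]  [[411.0, 160.0], [407.0, 114.0], [512.0, 93.0], [516.0, 137.0]]
side sep mean [476.6 332.7]  [[426.0, 369.0], [423.0, 297.0], [530.0, 298.0], [527.0, 367.0]]
side pad mean [ 612.  -121.4]  [[612.0, -121.0]]
side board mean [468.4 229.4]  [[349.0, 418.0], [351.0, 52.0], [584.0, 44.0], [589.0, 403.0]]
side base mean [ 491.9 -279.7]  [[414.0, -136.0], [409.0, -345.0], [653.0, -357.0]]
```

```bash
cat >> h.py <<'E'
from scipy.spatial.transform import Rotation as Ro
def rowto(x,y,z,psi,tilt=0.):
    "row from the measured pose to TCP x,y,z; fingers close across psi; tilt = turn about world y axis (rotated by psi)"
    s=sense();R=Ro.from_quat(s['tool_rot'],scalar_first=True)
    c,n=np.cos(psi),np.sin(psi)
    T=Ro.from_matrix(np.array([[-c,-n,0],[-n,c,0],[0,0,-1]]))*Ro.from_rotvec([0,tilt,0])
    r=np.r_[R.inv().apply(np.array([x,y,z])-s['tool_pos'])/200,(R.inv()*T).as_rotvec()/(np.pi/2)]
    m=np.linalg.norm(r[:3])*200
    print('t',s['clock'],'tcp',s['tool_pos'].round(1),'row',r.round(4).tolist(),'dist',m.round(),'rows',int(np.ceil(max(m/62.5,np.linalg.norm(r[3:])*90/10.7))))
    return r
E
python3 -c "
from h import *
rowto(475-20,332,230,0)"
```

```text
t 0.1 tcp [155.8 553.  204.7] row [-1.7395, -0.6576, -0.1258, -0.001, -0.0003, -0.175] dist 373.0 rows 6
```

```bash
python3 -m crank '[[-0.87,-0.33,-0.12,0,0,0],[-0.87,-0.33,-0.12,0,0,0],[-0.87,-0.33,-0.12,0,0,0],[-0.87,-0.33,-0.12,0,0,0]]' && python3 -m crank '[[-0.87,-0.33,0,0,0,-0.175],[-0.87,-0.33,0,0,0,-0.175],[-0.87,-0.33,0,0,0,-0.175],[-0.87,-0.33,0,0,0,-0.175],[-0.87,-0.33,0,0,0,-0.175]]'; python3 - <<'E'
from h import *
import cv2
print(sense()['tool_pos'],sense()['tool_rot'])
P=camera_params('wrist');np.savez('w1.npz',**P);cv2.imwrite("pics/w1.png",snapshot('wrist')[:,:,::-1])
print(P)
E
```

```text
clock: 0.6
tool_pos: [308.9, 440.5, 229.8]
tool_rot: [0.001, 0.14, 0.99, -0.0]
ft_force: [-0.7, 1.0, -0.7]
opening: 1.001
gripper_force: 0.0
clock: 1.23
tool_pos: [454.2, 332.6, 228.9]
tool_rot: [-0.001, 0.0, 1.0, 0.0]
ft_force: [0.1, 0.3, -0.1]
opening: 1.001
gripper_force: 0.0
[454.23745241 332.5633321  228.86282979] [-1.02790543e-03  8.81454919e-05  9.99999451e-01  1.82362174e-04]
{'K': array([[284.13992393,   0.        , 324.31964248],
       [  0.        , 284.13992393, 201.20867561],
       [  0.        ,   0.        ,   1.        ]]), 'R': array([[ 1.11633286e-04,  9.99999993e-01,  4.26163700e-05],
       [ 9.72621872e-01, -1.18480738e-04,  2.32393374e-01],
       [ 2.32393377e-01,  1.55067777e-05, -9.72621878e-01]]), 't': array([-332.16321856, -470.3345026 ,  306.65447479])}
```

View pics/w1.png

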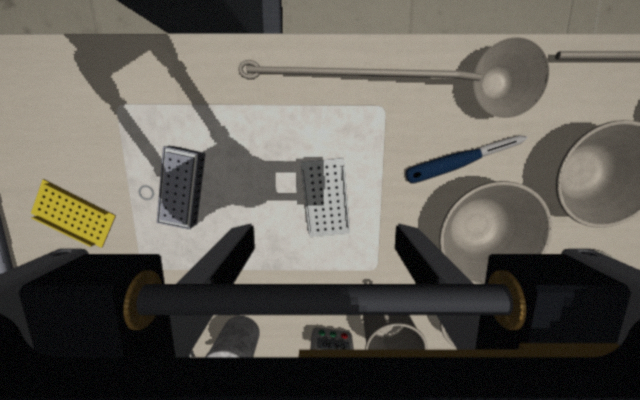

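```bash
python3 - <<'E'
from h import *
import cv2
P=dict(np.load('w1.npz'))
for k,p,z in [('sep',[(301,159),(343,158),(349,234),(310,236)],16),('up',[(166,147),(204,150),(190,228),(158,225)],38)]:
    X=np.array([bp('',q,z,False,P) for q in p])[:,:2];print(k,X.mean(0),X.round(1).tolist())
a=cv2.imread('pics/w1.png')[130:250,140:380];cv2.imwrite('pics/w1c.png',cv2.resize(a,None,fx=3.3,fy=3.3,interpolation=cv2.INTER_CUBIC))
E
```

```text
sep [475.0954681  334.28244467] [[420.4, 300.2], [419.1, 357.7], [528.9, 368.1], [532.0, 311.2]]
up [457.58138    140.24645322] [[403.2, 129.6], [407.0, 177.9], [512.2, 148.3], [507.9, 105.2]]
```

View pics/w1c.png

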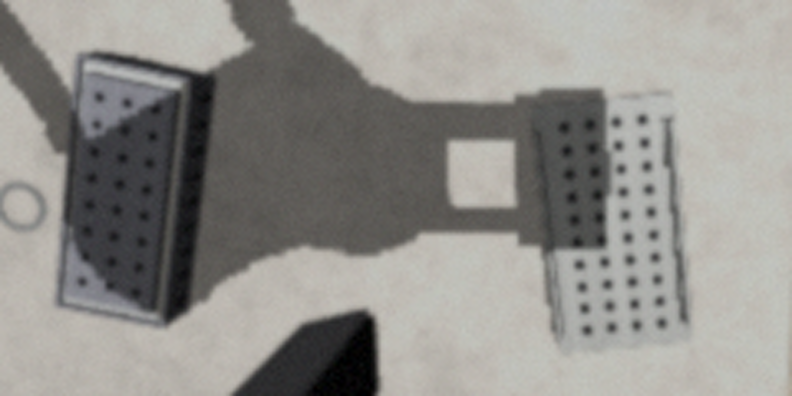

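```bash
python3 - <<'E'
from h import *
P=dict(np.load('w1.npz'))
for k,p,z in [('sephole',[(564,127),(643,118),(662,323),(587,330)],15),('up',[(78,55),(190,72),(163,322),(57,303)],38)]:
    X=np.array([bp('',(140+q[0]/3.3,130+q[1]/3.3),z,False,P) for q in p])[:,:2];d=X[3]-X[0]+X[2]-X[1];w=X[1]-X[0]+X[2]-X[3]
    print(k,X.mean(0),'L',np.linalg.norm(d)/2,'W',np.linalg.norm(w)/2,'yaw',np.arctan2(d[1],d[0]),np.arctan2(-w[0],w[1]))
x=np.array([475,334]);rowto(x[0],x[1],60,.09)
E
```

```text
sephole [476.56750993 334.67772521] L 90.32987455058367 W 33.238173078063575 yaw 0.10139049909394293 0.10555705098819124
up [456.7632622  137.10253449] L 103.72883496826103 W 43.39189745126637 yaw -0.2121635136929581 -0.17080151691457257
t 1.275 tcp [453.7 333.  229.1] row [-0.1077, 0.0045, 0.8451, 0.0003, -0.0011, -0.0566] dist 170.0 rows 3
```

```bash
python3 - <<'E'
from h import *
for n in CR:
    P=camera_params(n);f,ox,oy=CR[n]
    for X in [(457,137,38),(457,137,12),(476,334.5,15),(460,128,38)]:
        q=P['K']@(P['R']@X+P['t']);print(n,X,((q[:2]/q[2]-[ox,oy])*f).round())
E
```

```text
scene (457, 137, 38) [209. 178.]
scene (457, 137, 12) [210. 201.]
scene (476, 334.5, 15) [156.  95.]
scene (460, 128, 38) [216. 182.]
side (457, 137, 38) [141. 151.]
side (457, 137, 12) [142. 171.]
side (476, 334.5, 15) [156.  61.]
side (460, 128, 38) [144. 156.]
```

```bash
python3 -m crank '[[-0.11,0.008,0.84,0,0,-0.065],[-0.11,0.008,0.84,0,0,-0.065],[-0.11,0.008,0.84,0,0,-0.065],[-0.11,0.008,0.84,0,0,-0.065],[-0.11,0.008,0.84,0,0,-0.065]]' -0.6; python3 -c "
from h import *
rowto(476,334.5,15,.103)"
```

```text
clock: 1.9
tool_pos: [477.2, 335.2, 63.2]
tool_rot: [0.001, -0.052, 0.999, 0.001]
ft_force: [0.3, 0.8, 0.5]
opening: 0.8
gripper_force: 0.0
t 1.9 tcp [477.2 335.2  63.2] row [0.0069, -0.003, 0.2408, 0.0008, 0.0013, 0.0005] dist 48.0 rows 1
```

```bash
python3 -m crank '[[0.006,-0.003,0.12,0,0,0],[0.006,-0.003,0.2,0,0,0],[0.006,-0.003,0.24,0,0,0],[0.006,-0.003,0.24,0,0,0]]' && python3 -m crank '[[0,0,0,0,0,0],[0,0,0,0,0,0],[0,0,0,0,0,0],[0,0,0,0,0,0],[0,0,0,0,0,0],[0,0,0,0,0,0]]' 1 10 && python3 -m crank '[[0,0,-0.1,0,0,0],[0,0,-0.3,0,0,0],[0,0,-0.55,0,0,0],[0,0,-0.75,0,0,0],[0,0,-0.75,0,0,0]]'; python3 -c "
from h import *
print(sense()['opening']*94)
rowto(480,30,165,-.04)"
```

```text
clock: 2.4
tool_pos: [476.1, 333.0, 13.7]
tool_rot: [0.0, -0.051, 0.999, 0.0]
ft_force: [-1.0, -1.1, -0.2]
opening: 0.798
gripper_force: 0.0
clock: 3.15
tool_pos: [476.5, 333.2, 14.1]
tool_rot: [0.001, -0.051, 0.999, 0.0]
ft_force: [0.5, 0.4, 6.4]
opening: 0.625
gripper_force: 10.0
clock: 3.78
tool_pos: [477.6, 333.5, 166.0]
tool_rot: [0.003, -0.051, 0.999, 0.001]
ft_force: [0.3, -0.1, -1.7]
opening: 0.625
gripper_force: 10.0
58.7626454285201
t 3.775 tcp [477.6 333.5 166. ] row [0.143, -1.511, 0.0014, 0.0014, 0.0033, 0.0906] dist 304.0 rows 5
```

```bash
python3 -m crank '[[0.07,-0.75,0,0,0,0.045],[0.07,-0.75,0,0,0,0.045],[0.07,-0.75,0,0,0,0.045],[0.07,-0.75,0,0,0,0.045]]' && python3 -m crank '[[0.15,-1,-0.1,0,0,0.045],[0.15,-1,-0.1,0,0,0.045],[0.15,-1,-0.1,0,0,0.045],[0.15,-1,-0.1,0,0,0.045],[0.15,-1,-0.1,0,0,0.045]]';  python3 -m crank '[[0,-0.4,0,0,0,0],[0,-0.4,0,0,0,0],[0,-0.4,0,0,0,0],[0,-0.4,0,0,0,0]]'; python3 - <<'E'
from h import *
import cv2
print(sense()['tool_pos'])
P=camera_params('wrist');np.savez('w2.npz',**P);a=snapshot('wrist');cv2.imwrite("pics/w2.png",a[:,:,::-1])
q=P['K']@(P['R']@[505,-252,48]+P['t']);print(q/q[2])
u,v=(q[:2]/q[2]).astype(int);u0=max(u-120,0);v0=max(v-90,0);print(u0,v0)
cv2.imwrite('pics/w2c.png',cv2.resize(a[v0:v0+180,u0:u0+240,::-1],None,fx=3.3,fy=3.3,interpolation=cv2.INTER_CUBIC))
E
```

```text
clock: 4.28
tool_pos: [475.8, 180.2, 161.3]
tool_rot: [-0.002, -0.014, 1.0, -0.001]
ft_force: [0.8, 0.8, -1.4]
opening: 0.626
gripper_force: 10.0
clock: 4.9
tool_pos: [453.6, -18.2, 182.6]
tool_rot: [-0.001, 0.02, 1.0, 0.001]
ft_force: [-0.1, 0.3, -1.6]
opening: 0.626
gripper_force: 10.0
clock: 5.4
tool_pos: [450.6, -96.6, 183.1]
tool_rot: [-0.0, 0.019, 1.0, 0.001]
ft_force: [0.0, -0.5, -1.3]
opening: 0.629
gripper_force: 10.0
[450.56831969 -96.63681142 183.09407931]
[194.57833045 245.06256773   1.        ]
74 155
```

View pics/w2c.png

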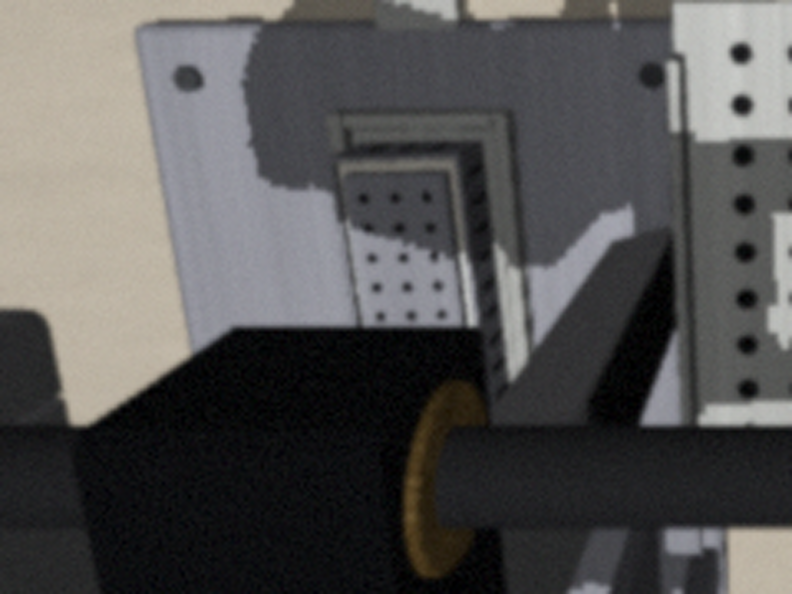

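```bash
python3 - <<'E'
from h import *
P=dict(np.load('w2.npz'))
f=lambda q,z:bp('',(74+q[0]/3.3,155+q[1]/3.3),z,False,P)[:2].round(1)
print('mould',[f(q,48) for q in [(338,158),(464,155),(358,325),(478,327)]])
print('holes',[f(q,50) for q in [(363,198),(427,195),(380,316),(442,315)]])
print('lip',[f(q,29) for q in [(330,113),(511,112),(348,128)]])
print('screws',[f(q,12) for q in [(187,78),(652,75)]],'corner',f((138,28),12))
E
```

```text
mould [array([ 453.3, -265.2]), array([ 453.9, -221.7]), array([ 515.1, -267.9]), array([ 517.5, -224.9])]
holes [array([ 467.3, -257.8]), array([ 467.1, -235.5]), array([ 511.1, -258.4]), array([ 511.6, -236.3])]
lip [array([ 440.8, -275.7]), array([ 442.9, -210.4]), array([ 446.6, -270.1])]
screws [array([ 428.4, -336.5]), array([ 433.9, -161.8])] corner [ 409.1 -351. ]
```

```bash
python3 - <<'E'
from h import *
P=dict(np.load('w1.npz'))
print([bp('',q,12,False,P)[:2].round(1) for q in [(122,106),(384,107),(380,270),(138,270)]])
print('yel',[bp('',q,z,False,P)[:2].round(1) for z in (3,) for q in [(44,181),(116,214),(104,247),(32,214)]])
print('yelscene',[bp('scene',q,3)[:2].round(1) for q in [(312,266),(380,268),(380,355),(306,354)]])
print('yelside',[bp('side',q,3)[:2].round(1) for q in [(187,252),(243,266),(195,342),(140,322)]])
E
```

```text
[array([351.,  64.]), array([352.3, 411.3]), array([588.2, 416.7]), array([588.2,  49. ])]
yel [array([452.9, -71.4]), array([502.3,  23.8]), array([554.5,  -3.3]), array([ 502.3, -100.5])]
yelscene [array([503.9,  19.7]), array([555.2,  -9.8]), array([ 502.8, -105. ]), array([451.3, -77. ])]
yelside [array([499.4,  17. ]), array([553.1,  -7.7]), array([ 501.8, -104. ]), array([451.9, -74.4])]
```

```bash
python3 -c "
from h import *
rowto(506.5,-249.5,90,-.031)"
```

```text
t 5.45 tcp [450.6 -96.8 183.2] row [-0.3084, -0.7533, 0.4647, 0.0009, -0.0003, -0.0042] dist 187.0 rows 3
```

```bash
python3 -m crank '[[-0.15,-0.4,0,0,0,0],[-0.308,-0.753,0,0,0,0],[-0.308,-0.753,0.3,0,0,0],[-0.308,-0.753,0.46,0,0,0],[-0.308,-0.753,0.56,0,0,0],[-0.308,-0.753,0.56,0,0,0],[-0.308,-0.753,0.56,0,0,0]]'; python3 - <<'E'
from h import *
import cv2
s=sense();print(s['tool_pos'],s['tool_rot'])
out=[]
for n in ['scene','side']:
    P=camera_params(n);a=snapshot(n);cv2.imwrite(f"pics/{n}1.png",a[:,:,::-1])
    o=(318,290) if n=='scene' else (262,270)
    out.append(cv2.resize(a[o[1]:o[1]+75,o[0]:o[0]+100,::-1],(800//2*1,300) if 0 else (780,585) if 0 else (400,300),interpolation=cv2.INTER_CUBIC))
    print(n,o,'scale 4')
    b=cv2.imread(f'pics/{n}0.png');out.append(cv2.resize(b[o[1]:o[1]+75,o[0]:o[0]+100],(400,300),interpolation=cv2.INTER_CUBIC))
cv2.imwrite('pics/cmp1.png',np.vstack([np.hstack(out[:2]),np.hstack(out[2:])]))
E
```

```text
clock: 6.32
tool_pos: [507.3, -251.0, 72.4]
tool_rot: [0.001, 0.019, 1.0, -0.0]
ft_force: [-0.4, 0.4, -0.9]
opening: 0.623
gripper_force: 10.0
[ 507.25497968 -251.04027801   72.43694383] [ 8.02297079e-04  1.90481575e-02  9.99818193e-01 -3.24298128e-04]
scene (318, 290) scale 4
side (262, 270) scale 4
```

View pics/cmp1.png

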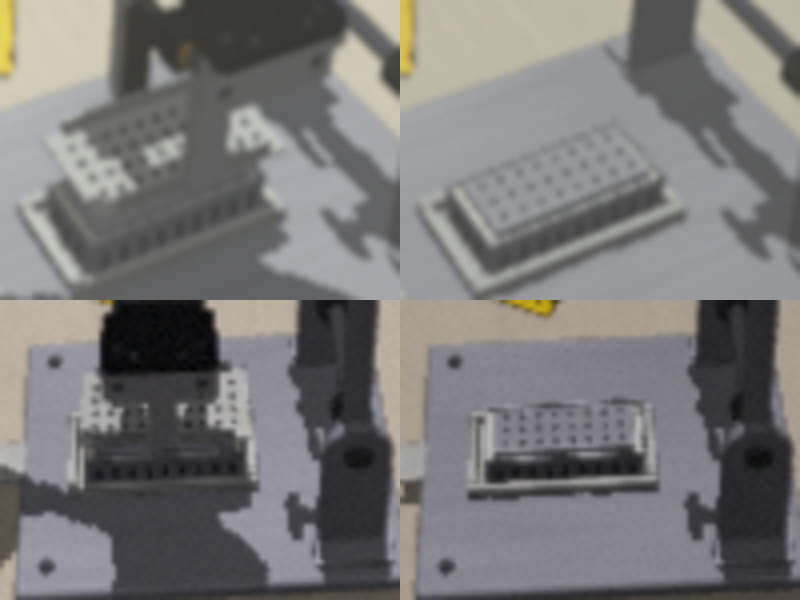

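```bash
python3 - <<'E'
from h import *
CR.update(scene=(4,318,290),side=(4,262,270))
for n,k,p,z in [('scene','mould',[(52,190),(97,240),(265,178),(212,122)],48),('scene','sheet',[(45,135),(87,200),(287,152),(248,105)],73.4),
 ('side','mould',[(90,112),(88,156),(243,156),(240,103)],48),('side','sheet',[(85,72),(78,137),(253,137),(247,70)],73.4)]:
    X=np.array([bp(n,q,z)[:2] for q in p]);d=X[3]-X[0]+X[2]-X[1];print(n,k,X.mean(0).round(1),X.round(0).tolist(),'yaw',np.arctan2(d[1],d[0]).round(3))
# where should the sheet's corners appear if centred on TCP
for n in CR:
    P=camera_params(n);f,ox,oy=CR[n]
    for z,yw in((73.4,29.5),(48,23)):
      L=[]
      for a,b in [(-55,yw),(-55,-yw),(55,-yw),(55,yw)]:
        if z==48:a*=53/55
        X=[507.3+a+.038*b,-251+b-.038*a,z];q=P['K']@(P['R']@X+P['t']);L.append(((q[:2]/q[2]-[ox,oy])*f).round().tolist())
      print(n,z,L)
E
```

```text
scene mould [ 505.3 -252. ] [[454.0, -232.0], [457.0, -270.0], [556.0, -276.0], [554.0, -230.0]] yaw -0.016
scene sheet [ 507.4 -255.1] [[456.0, -219.0], [453.0, -266.0], [559.0, -286.0], [561.0, -249.0]] yaw -0.232
side mould [ 507.5 -253. ] [[458.0, -232.0], [456.0, -269.0], [557.0, -278.0], [559.0, -233.0]] yaw -0.048
side sheet [ 508.5 -251.1] [[456.0, -220.0], [451.0, -274.0], [563.0, -284.0], [564.0, -227.0]] yaw -0.078
scene 73.4 [[41.0, 137.0], [97.0, 218.0], [286.0, 146.0], [223.0, 73.0]]
scene 48 [[49.0, 181.0], [92.0, 245.0], [271.0, 176.0], [223.0, 118.0]]
side 73.4 [[81.0, 72.0], [79.0, 143.0], [250.0, 136.0], [245.0, 66.0]]
side 48 [[86.0, 105.0], [84.0, 160.0], [246.0, 154.0], [242.0, 99.0]]
```

```bash
python3 -m crank '[[0,0,0.05,0,0,0],[0,0,0.085,0,0,0],[0,0,0.1,0,0,0],[0,0,0.1,0,0,0]]'; python3 -c "
from h import *
rowto(507,-250.5,52,-.031)"
```

```text
clock: 6.92
tool_pos: [506.0, -251.4, 51.0]
tool_rot: [-0.0, 0.02, 1.0, 0.0]
ft_force: [-0.0, 0.1, -2.0]
opening: 0.624
gripper_force: 10.0
t 6.925 tcp [ 506.  -251.4   51. ] row [-0.0047, 0.0045, -0.0049, 0.0003, -0.0004, -0.0053] dist 2.0 rows 1
```

```bash
for i in 1 2 3; do python3 -m crank '[[0,0,0.006,0,0,0],[0,0,0.006,0,0,0]]' | egrep 'pos|ft'; done
```

```text
tool_pos: [506.3, -251.5, 50.3]
ft_force: [-0.4, -1.4, -1.3]
tool_pos: [506.4, -251.6, 50.1]
ft_force: [-1.5, 1.0, 5.4]
tool_pos: [506.5, -251.6, 50.0]
ft_force: [-3.7, 1.2, 11.6]
```

```bash
python3 -m crank '[[0,0,-0.009,0,0,0],[0,0,-0.009,0,0,0]]' && python3 -m crank '[[0,0,0,0,0,0],[0,0,0,0,0,0],[0,0,0,0,0,0],[0,0,0,0,0,0]]' -0.6 && python3 -m crank '[[0,0,-0.2,0,0,0],[0,0,-0.5,0,0,0],[0,0,-0.75,0,0,0],[0,0,-0.75,0,0,0]]' -1;python3 -c "
from h import *
print(sense()['opening'])
rowto(457,133,200,-.2)"
```

```text
clock: 7.92
tool_pos: [506.5, -251.7, 50.0]
tool_rot: [0.0, 0.02, 1.0, -0.0]
ft_force: [-0.9, 0.5, 3.8]
opening: 0.627
gripper_force: 10.0
clock: 8.43
tool_pos: [506.2, -251.4, 49.5]
tool_rot: [-0.0, 0.02, 1.0, 0.0]
ft_force: [0.7, 0.2, 0.2]
opening: 0.801
gripper_force: 0.0
clock: 8.93
tool_pos: [508.7, -253.0, 204.2]
tool_rot: [0.004, 0.02, 1.0, -0.003]
ft_force: [-1.0, -0.3, -0.1]
opening: 0.997
gripper_force: 0.0
0.9969673808279677
t 8.925 tcp [ 508.7 -253.   204.2] row [0.3337, 1.9185, 0.0088, -0.0027, 0.0055, 0.1024] dist 389.0 rows 7
```

```bash
python3 -m crank '[[0.2,0.96,0,0,0,0.05],[0.2,0.96,0,0,0,0.05],[0.2,0.96,0,0,0,0.05],[0.2,0.96,0,0,0,0.05]]' && python3 -m crank '[[0.2,0.95,0,0,0,0.05],[0.2,0.95,0,0,0,0.05],[0.2,0.95,0,0,0,0.05],[0.2,0.95,0,0,0,0.05],[0.2,0.95,0,0,0,0.05]]'; python3 - <<'E'
from h import *
import cv2
s=sense();print(s['tool_pos'],s['tool_rot'])
out=[]
P=camera_params('wrist');np.savez('w3.npz',**P);a=snapshot('wrist')[:,:,::-1]
q=P['K']@(P['R']@[457,133,38]+P['t']);u,v=(q[:2]/q[2]).astype(int);u0,v0=u-70,v-70;print(u0,v0)
w=cv2.resize(a[v0:v0+140,u0:u0+130],None,fx=4,fy=4,interpolation=cv2.INTER_CUBIC)
for n,o in [('scene',(318,290)),('side',(262,270))]:
    b=snapshot(n)[:,:,::-1];cv2.imwrite(f'pics/{n}2.png',b)
    out.append(cv2.resize(b[o[1]:o[1]+70,o[0]:o[0]+70],(280,280),interpolation=cv2.INTER_CUBIC))
cv2.imwrite('pics/w3.png',np.hstack([w,np.vstack(out)]))
E
```

```text
clock: 9.43
tool_pos: [471.5, -54.5, 198.3]
tool_rot: [-0.002, 0.057, 0.998, 0.001]
ft_force: [0.1, -1.3, 0.0]
opening: 0.999
gripper_force: 0.0
clock: 10.05
tool_pos: [456.5, 134.6, 198.8]
tool_rot: [-0.0, 0.098, 0.995, -0.001]
ft_force: [0.2, -0.3, 0.7]
opening: 0.998
gripper_force: 0.0
[456.47731211 134.62908296 198.82252104] [-4.79758020e-04  9.75163974e-02  9.95233527e-01 -7.40541716e-04]
253 121
```

View pics/w3.png

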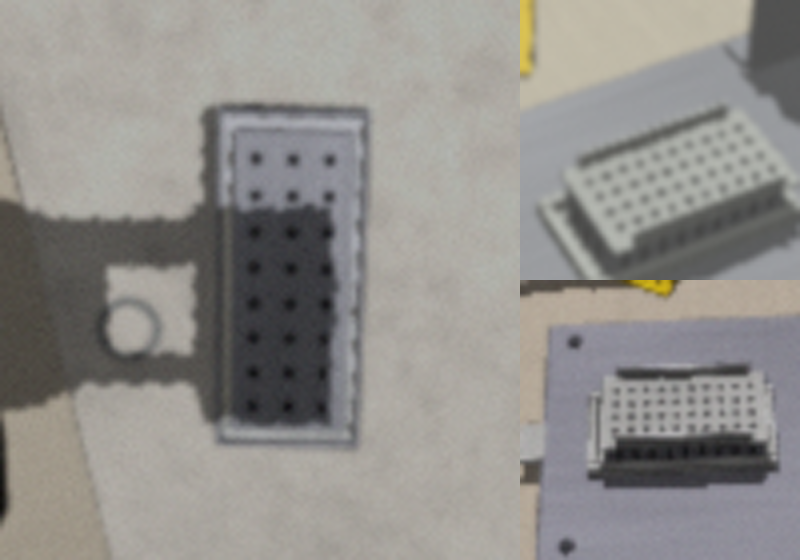

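The sheet lies square on the lower mould, and the second mould shows almost aligned in the wrist view with its hole grid from (256,159) to (322,409).

```bash
python3 - <<'E'
from h import *
P=dict(np.load('w3.npz'))
for k,p,z in [('rim',[(215,108),(368,108),(357,443),(218,440)],38),('holes',[(256,159),(330,160),(322,409),(253,407)],40)]:
    X=np.array([bp('',(253+q[0]/4,121+q[1]/4),z,False,P) for q in p])[:,:2];d=X[3]-X[0]+X[2]-X[1];w=X[1]-X[0]+X[2]-X[3]
    print(k,X.mean(0),'L',np.linalg.norm(d)/2,'W',np.linalg.norm(w)/2,'yaw',np.arctan2(d[1],d[0]),np.arctan2(-w[0],w[1]))
rowto(457,130,70,-.21)
E
```

```text
rim [457.36217335 134.81141334] L 103.46621580102634 W 44.3963057662233 yaw -0.2060797965923582 -0.20611306704826432
holes [458.95336485 134.72601912] L 76.90146330414075 W 21.663491189627813 yaw -0.21589059806409666 -0.21668653527273757
t 10.2 tcp [456.8 133.6 199.3] row [-0.0046, -0.0167, 0.6466, -0.0006, -0.0002, 0.0073] dist 129.0 rows 3
```

```bash
python3 -m crank '[[-0.01,0,0.3,0,0,0.008],[-0.01,0,0.6,0,0,0.008],[-0.01,0,0.78,0,0,0.008],[-0.01,0,0.87,0,0,0.008],[-0.01,0,0.87,0,0,0.008],[-0.01,0,0.87,0,0,0.008]]' -0.5; python3 -c "
from h import *
rowto(458.5,133.5,25,-.21)"
```

```text
clock: 10.95
tool_pos: [459.4, 134.2, 26.4]
tool_rot: [0.001, 0.105, 0.994, 0.0]
ft_force: [-0.4, -0.2, 0.7]
opening: 0.751
gripper_force: 0.0
t 10.95 tcp [459.4 134.2  26.4] row [0.0038, -0.0043, 0.0069, 0.0003, 0.0009, -0.0002] dist 2.0 rows 1
```

```bash
python3 -m crank '[[0.004,0,0.007,0,0,0],[0.004,0,0.007,0,0,0],[0.004,0,0.007,0,0,0],[0.004,0,0.007,0,0,0],[0.004,0,0.007,0,0,0],[0.004,0,0.007,0,0,0],[0.004,0,0.007,0,0,0],[0.004,0,0.007,0,0,0],[0.004,0,0.007,0,0,0]]' 1 30 && python3 -m crank '[[0,0,-0.1,0,0,0],[0,0,-0.3,0,0,0],[0,0,-0.5,0,0,0],[0,0,-0.7,0,0,0],[0,0,-0.7,0,0,0]]'; python3 -c "
from h import *
print(sense()['opening']*94)
rowto(506.3,-251.5,165,-.04)"
```

```text
clock: 12.08
tool_pos: [457.9, 135.3, 24.7]
tool_rot: [0.0, 0.104, 0.995, 0.0]
ft_force: [-1.1, -0.3, 5.5]
opening: 0.483
gripper_force: 30.0
clock: 12.7
tool_pos: [459.4, 135.4, 166.0]
tool_rot: [0.003, 0.104, 0.995, 0.001]
ft_force: [0.1, 0.4, -4.3]
opening: 0.487
gripper_force: 30.0
45.76858674299358
t 12.7 tcp [459.4 135.4 166. ] row [-0.6303, -1.844, 0.0049, 0.001, 0.0034, -0.1074] dist 390.0 rows 7
```

```bash
python3 -m crank '[[-0.31,-0.92,0,0,0,-0.054],[-0.31,-0.92,0,0,0,-0.054],[-0.31,-0.92,0,0,0,-0.054],[-0.31,-0.92,0,0,0,-0.054],[-0.31,-0.92,0,0,0,-0.054]]' >/dev/null; python3 -c "
from h import *
rowto(506.3,-251.5,130,-.04)"
```

```text
t 13.325 tcp [478.6 -57.5 162. ] row [-0.2601, -0.9451, 0.1575, 0.0011, -0.0029, -0.0547] dist 199.0 rows 4
```

```bash
python3 -m crank '[[-0.26,-0.945,0,0,0,-0.055],[-0.26,-0.945,0,0,0,-0.055],[-0.26,-0.945,0.1,0,0,-0.055],[-0.26,-0.945,0.2,0,0,-0.055],[-0.26,-0.945,0.35,0,0,-0.055],[-0.26,-0.945,0.35,0,0,-0.055],[-0.26,-0.945,0.35,0,0,-0.055],[-0.26,-0.945,0.35,0,0,-0.055]]'; python3 -c "
from h import *
rowto(506.3,-251.5,70,-.04)"
```

```text
clock: 14.32
tool_pos: [509.4, -251.4, 95.6]
tool_rot: [0.001, 0.018, 1.0, -0.001]
ft_force: [0.3, -0.1, -3.3]
opening: 0.484
gripper_force: 30.0
t 14.325 tcp [ 509.4 -251.4   95.6] row [0.0157, -0.0008, 0.1279, -0.0007, 0.0015, 0.0023] dist 26.0 rows 1
```

```bash
python3 -m crank '[[0.014,0,0,0,0,0],[0.014,0,0.05,0,0,0],[0.014,0,0.1,0,0,0],[0.014,0,0.125,0,0,0],[0.014,0,0.125,0,0,0],[0.014,0,0.125,0,0,0]]'; for i in 1 2 3 4; do python3 -m crank '[[0,0,0.007,0,0,0],[0,0,0.007,0,0,0]]' | egrep 'pos|ft'; done;  python3 -c "
from h import *
rowto(506.3,-251.5,66,-.04)"
```

```text
clock: 15.08
tool_pos: [505.7, -251.8, 69.3]
tool_rot: [0.0, 0.019, 1.0, -0.0]
ft_force: [0.1, -0.3, -3.0]
opening: 0.485
gripper_force: 30.0
tool_pos: [505.5, -251.6, 67.9]
ft_force: [0.0, -0.5, -3.7]
tool_pos: [505.4, -251.5, 66.4]
ft_force: [-0.4, 0.2, -3.1]
tool_pos: [505.4, -251.5, 64.9]
ft_force: [-0.8, -0.1, -4.1]
tool_pos: [505.6, -251.7, 63.8]
ft_force: [-0.3, -0.2, -2.0]
t 16.075 tcp [ 505.6 -251.7   63.8] row [-0.0035, 0.0011, -0.011, -0.0001, 0.0002, 0.0015] dist 2.0 rows 1
```

```bash
python3 -m crank '[[0,0,0.004,0,0,0],[0,0,0.004,0,0,0]]' | egrep 'pos|ft'; python3 -m crank '[[0,0,0,0,0,0],[0,0,0,0,0,0],[0,0,0,0,0,0],[0,0,0,0,0,0],[0,0,0,0,0,0]]' -0.4 && python3 -m crank '[[0,0,-0.1,0,0,0],[0,0,-0.4,0,0,0],[0,0,-0.7,0,0,0],[0,0,-0.95,0,0,0],[0,0,-0.95,0,0,0]]'; python3 - <<'E'
from h import *
import cv2
out=[]
for n,o in [('scene',(318,275)),('side',(262,260))]:
    b=snapshot(n)[:,:,::-1];cv2.imwrite(f'pics/{n}3.png',b)
    out.append(cv2.resize(b[o[1]:o[1]+75,o[0]:o[0]+70],(280,300),interpolation=cv2.INTER_CUBIC))
# catch region in the initial scene/side pictures
a=cv2.imread('pics/scene0.png')[185:260,360:450];c=cv2.imread('pics/side0.png')[185:260,320:380]
d=[cv2.resize(a,(360,300),interpolation=cv2.INTER_CUBIC),cv2.resize(c,(240,300),interpolation=cv2.INTER_CUBIC)]
cv2.imwrite('pics/c4.png',np.vstack([np.hstack(out),np.hstack(d)[:,:560]]))
rowto(505,-251,250,0)
E
```

```text
tool_pos: [505.6, -251.7, 63.8]
ft_force: [-3.3, 0.5, 5.9]
clock: 16.95
tool_pos: [505.5, -251.6, 62.7]
tool_rot: [-0.0, 0.019, 1.0, 0.0]
ft_force: [0.9, -1.0, -0.5]
opening: 0.699
gripper_force: 0.0
clock: 17.58
tool_pos: [507.6, -253.0, 257.5]
tool_rot: [0.004, 0.019, 1.0, -0.003]
ft_force: [-1.0, -0.8, 0.6]
opening: 0.701
gripper_force: 0.0
t 17.675 tcp [ 505.2 -251.4  252.6] row [0.0013, 0.0022, 0.0129, 0.0001, -0.0, -0.024] dist 3.0 rows 1
```

View pics/c4.png

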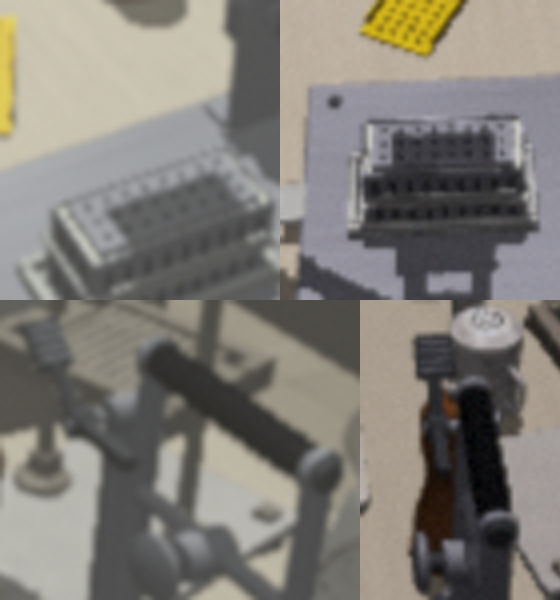

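```bash
python3 -c "
from h import *
print(sense()['qpos'])
rowto(530,-118.5,340,np.pi/2)
rowto(530,-118.5,340,-np.pi/2)"
```

```text
[-5.85111560e-01  2.37396536e-01  1.44256579e+00  7.69805342e-05
  1.46170730e+00 -2.11827763e+00]
t 17.675 tcp [ 505.2 -251.4  252.6] row [-0.0986, 0.6689, -0.437, 0.0001, 0.0, -1.024] dist 161.0 rows 9
t 17.675 tcp [ 505.2 -251.4  252.6] row [-0.0986, 0.6689, -0.437, 0.0, -0.0001, 0.976] dist 161.0 rows 9
```

```bash
python3 -m crank '[[0,0,-0.3,0,0,0.12],[0,0,-0.44,0,0,0.24],[-0.05,0.3,-0.44,0,0,0.35],[-0.1,0.5,-0.44,0,0,0.47],[-0.1,0.67,-0.44,0,0,0.58],[-0.1,0.67,-0.44,0,0,0.7],[-0.1,0.67,-0.44,0,0,0.82],[-0.1,0.67,-0.44,0,0,0.94],[-0.1,0.67,-0.44,0,0,0.976],[-0.1,0.67,-0.44,0,0,0.976]]' 1; python3 -c "
from h import *
print(sense()['qpos'])
rowto(611.5,-118.5,320,-np.pi/2)"
```

```text
clock: 18.92
tool_pos: [529.8, -118.2, 338.5]
tool_rot: [-0.002, 0.707, 0.707, -0.001]
ft_force: [0.2, -0.2, -0.5]
opening: 0.006
gripper_force: 0.0
[-3.47750344e-01  1.84631440e-01  1.30724973e+00  4.55987121e-05
  1.65425579e+00 -3.48629502e-01]
t 18.925 tcp [ 529.8 -118.2  338.5] row [-0.002, 0.4088, 0.0905, -0.0027, -0.001, 0.0006] dist 84.0 rows 2
```

```bash
python3 -m crank '[[0,0.2,0,0,0,0],[0,0.409,0,0,0,0],[0,0.409,0.09,0,0,0],[0,0.409,0.09,0,0,0],[0,0.409,0.09,0,0,0]]'; for i in 1 2 3 4; do python3 -m crank '[[0,0,0.025,0,0,0],[0,0,0.05,0,0,0],[0,0,0.05,0,0,0]]'|egrep 'pos|ft'; done;python3 -c "
from h import *
rowto(611.5,-118.5,270,-np.pi/2)"
```

```text
clock: 19.55
tool_pos: [612.0, -118.4, 322.7]
tool_rot: [-0.0, 0.707, 0.707, -0.0]
ft_force: [-0.9, 0.3, 0.0]
opening: 0.005
gripper_force: 0.0
tool_pos: [611.9, -118.4, 312.6]
ft_force: [0.6, -0.5, -0.7]
tool_pos: [612.0, -118.3, 302.2]
ft_force: [-0.4, -0.6, 0.1]
tool_pos: [612.3, -118.4, 292.4]
ft_force: [-0.1, 0.4, -0.3]
tool_pos: [612.1, -118.4, 282.2]
ft_force: [0.1, -0.3, 0.6]
t 21.05 tcp [ 612.1 -118.4  282.2] row [-0.0006, -0.0031, 0.0612, -0.0005, -0.0002, 0.0001] dist 12.0 rows 1
```

```bash
for i in 1 2 3 4; do python3 -m crank '[[0,0,0.02,0,0,0],[0,0,0.04,0,0,0],[0,0,0.04,0,0,0]]'|egrep 'pos|ft'; done;python3 -c "
from h import *
for i in range(1): rowto(611.5,-118.5,240,-np.pi/2)"
```

```text
tool_pos: [612.2, -118.4, 274.4]
ft_force: [-0.3, -0.2, 0.6]
tool_pos: [612.1, -118.5, 266.3]
ft_force: [-0.2, -0.1, -0.3]
tool_pos: [612.1, -118.5, 258.3]
ft_force: [0.2, -0.5, -0.9]
tool_pos: [612.2, -118.8, 250.5]
ft_force: [-0.1, -0.6, 0.1]
t 22.55 tcp [ 612.2 -118.8  250.5] row [0.0016, -0.0037, 0.0524, -0.0002, 0.0003, -0.0001] dist 11.0 rows 1
```

```bash
for i in 1 2 3 4; do python3 -m crank '[[0,0,0.015,0,0,0]]'|egrep 'pos|ft'; done; python3 -m crank '[[0,0,-0.2,0,0,0],[0,0,-0.5,0,0,0],[0,-0.5,-0.6,0,0,0],[0,-0.7,-0.6,0,0,0],[0,-0.7,-0.6,0,0,0]]'; python3 - <<'E'
from h import *
import cv2
for n in ['scene','side']:
    b=snapshot(n)[:,:,::-1];cv2.imwrite(f'pics/{n}5.png',b);a=cv2.imread(f'pics/{n}0.png')
    P=camera_params(n)
    def px(X):
        q=P['K']@(P['R']@np.array(X,float)+P['t']);return (q[:2]/q[2]).round().astype(int)
    for k,X in [('pad0',(612,-121,286)),('pad1',(612,-118,226)),('hinge',(611,-154,255))]:
        u,v=px(X);print(n,k,u,v,'before/after mean abs diff',np.abs(a[v-3:v+4,u-3:u+4].astype(int)-b[v-3:v+4,u-3:u+4]).mean().round(1), a[v,u],b[v,u])
E
```

```text
tool_pos: [612.4, -118.9, 248.1]
ft_force: [0.0, -1.3, 1.7]
tool_pos: [612.5, -118.7, 244.9]
ft_force: [0.1, -0.2, 2.3]
tool_pos: [612.5, -118.5, 241.8]
ft_force: [-0.5, -0.3, 3.0]
tool_pos: [612.4, -118.3, 238.6]
ft_force: [1.0, 0.3, 1.5]
clock: 23.68
tool_pos: [469.3, -117.8, 359.7]
tool_rot: [0.0, 0.707, 0.707, 0.0]
ft_force: [1.2, -0.5, -0.6]
opening: 0.007
gripper_force: 0.0
scene pad0 372 196 before/after mean abs diff 35.8 [97 96 95] [123 134 139]
scene pad1 370 220 before/after mean abs diff 28.1 [81 88 91] [67 70 72]
scene hinge 380 216 before/after mean abs diff 13.9 [66 68 67] [60 62 62]
side pad0 338 199 before/after mean abs diff 106.7 [61 54 56] [156 173 183]
side pad1 338 217 before/after mean abs diff 17.3 [46 44 44] [27 25 27]
side hinge 339 217 before/after mean abs diff 16.2 [55 48 51] [27 23 23]
```

```bash
python3 -c "
from h import *
rowto(612,-118.5,260,-np.pi/2)"; python3 -m crank '[[0,0.3,-0.02,0,0,0],[0,0.6,-0.02,0,0,0],[0,0.713,-0.02,0,0,0],[0,0.713,0.2,0,0,0],[0,0.713,0.45,0,0,0],[0,0.713,0.57,0,0,0],[0,0.713,0.595,0,0,0],[0,0.713,0.605,0,0,0],[0,0.713,0.605,0,0,0]]'; for i in 1 2 3 4; do python3 -m crank '[[0,0,0.01,0,0,0]]'|egrep 'pos|ft'; done
```

```text
t 23.775 tcp [ 471.2 -118.2  359.4] row [-0.001, 0.7036, 0.4979, 0.0008, 0.0, -0.0004] dist 172.0 rows 3
clock: 24.9
tool_pos: [616.0, -118.6, 238.5]
tool_rot: [0.001, 0.707, 0.707, 0.001]
ft_force: [-0.3, -0.7, -0.5]
opening: 0.002
gripper_force: 0.0
tool_pos: [615.9, -118.7, 237.1]
ft_force: [-0.3, -0.6, 5.2]
tool_pos: [616.0, -118.9, 236.6]
ft_force: [-2.0, 0.3, 12.9]
tool_pos: [616.1, -118.9, 236.3]
ft_force: [-3.3, 0.8, 18.8]
tool_pos: [616.2, -119.0, 236.0]
ft_force: [-4.8, 1.4, 25.1]
```

```bash
python3 -m crank '[[0,0,-0.25,0,0,0],[0,0,-0.56,0,0,0],[0,0,-0.56,0,0,0],[0,0,-0.56,0,0,0]]' -1; python3 -c "
from h import *
rowto(625.5,-250,345,-np.pi/2-.035)"
```

```text
clock: 25.9
tool_pos: [614.7, -118.5, 341.7]
tool_rot: [0.0, 0.707, 0.707, 0.0]
ft_force: [-0.5, -0.6, -0.7]
opening: 0.393
gripper_force: 0.0
t 25.9 tcp [ 614.7 -118.5  341.7] row [-0.6576, 0.0539, -0.0165, 0.0001, -0.0, 0.0223] dist 132.0 rows 3
```

```bash
python3 -m crank '[[-0.3,0.054,-0.016,0,0,0.022],[-0.658,0.054,-0.016,0,0,0.022],[-0.658,0.054,-0.016,0,0,0.022],[-0.658,0.054,-0.016,0,0,0.022],[-0.658,0.054,-0.016,0,0,0.022]]' >/dev/null; python3 -m crank '[[0,0,0.1,0,0,0],[0,0,0.2,0,0,0],[0,0,0.27,0,0,0],[0,0,0.27,0,0,0],[0,0,0.27,0,0,0]]'; python3 -c "
from h import *
rowto(625.5,-250,291,-np.pi/2-.035)"
```

```text
clock: 27.15
tool_pos: [626.2, -249.7, 291.9]
tool_rot: [0.001, 0.719, 0.695, 0.0]
ft_force: [0.2, -0.5, 0.6]
opening: 0.998
gripper_force: 0.0
t 27.15 tcp [ 626.2 -249.7  291.9] row [-0.0014, -0.0032, 0.0047, 0.0009, 0.0003, 0.0007] dist 1.0 rows 1
```

```bash
for i in 1 2; do python3 -m crank '[[0,0,0,0,0,0],[0,0,0,0,0,0],[0,0,0,0,0,0],[0,0,0,0,0,0],[0,0,0,0,0,0],[0,0,0,0,0,0],[0,0,0,0,0,0],[0,0,0,0,0,0]]' 1 25; done; python3 -c "
from h import *
print(sense()['opening']*94, Ro.from_quat(sense()['tool_rot'],scalar_first=True).as_matrix().round(3))"
```

```text
clock: 28.15
tool_pos: [625.6, -250.1, 291.0]
tool_rot: [-0.0, 0.719, 0.695, -0.0]
ft_force: [-0.2, -0.0, -0.2]
opening: 0.203
gripper_force: 25.0
clock: 29.15
tool_pos: [625.7, -250.1, 291.0]
tool_rot: [-0.0, 0.719, 0.695, -0.0]
ft_force: [-1.4, 0.2, 0.2]
opening: 0.203
gripper_force: 25.0
19.09604277509523 [[ 0.034  0.999 -0.   ]
 [ 0.999 -0.034  0.   ]
 [ 0.    -0.    -1.   ]]
```

```bash
python3 -m crank '[[-0.065,0,0.002,0,0,0],[-0.131,0,0.009,0,0,0]]' >/dev/null; python3 -c "
from h import *
print(sense()['tool_pos'],sense()['ft_force'],sense()['opening'])"
```

```text
[ 625.54173487 -259.74055141  290.12017242] [-0.89284352 31.82354028  8.05767843] 0.20360545280717707
```

I typed the first shift into the x column instead of y, so it pulled sideways along the bar. Undoing it now.

```bash
python3 -m crank '[[0.06,0,-0.005,0,0,0],[0.131,0,-0.009,0,0,0],[0.131,0,-0.009,0,0,0],[0.131,0,-0.009,0,0,0]]'; python3 -c "
from h import *
rowto(625.7,-250.1,291,-np.pi/2-.035)"
```

```text
clock: 29.9
tool_pos: [625.2, -259.9, 290.2]
tool_rot: [0.006, 0.721, 0.693, -0.006]
ft_force: [-1.7, -16.7, -4.9]
opening: 0.202
gripper_force: 25.0
t 29.9 tcp [ 625.2 -259.9  290.2] row [0.0491, 0.0005, -0.0049, -0.0003, 0.0109, -0.0029] dist 10.0 rows 1
```

```bash
python3 -m crank '[[-0.045,0,0,0,0,0],[-0.045,0,0,0,0,0],[-0.045,0,0,0,0,0]]'; python3 -c "
from h import *
rowto(625.7,-259.5,291,-np.pi/2-.035)"
```

```text
clock: 30.28
tool_pos: [625.2, -260.0, 290.1]
tool_rot: [0.0, 0.719, 0.695, -0.001]
ft_force: [-0.2, -3.5, -5.5]
opening: 0.205
gripper_force: 25.0
t 30.275 tcp [ 625.2 -260.   290.1] row [0.0025, 0.0024, -0.0043, -0.0008, 0.001, 0.0] dist 1.0 rows 1
```

Relaxed. Now the arc, forward along tool -y.

```bash
python3 -m crank '[[0,-0.065,0.002,0,0,0],[0,-0.131,0.009,0,0,0],[0,-0.195,0.019,0,0,0],[0,-0.259,0.034,0,0,0],[0,-0.259,0.034,0,0,0]]'
```

```text
clock: 30.9
tool_pos: [573.8, -258.4, 285.8]
tool_rot: [0.003, 0.719, 0.695, 0.0]
ft_force: [1.8, -4.6, -0.1]
opening: 0.205
gripper_force: 25.0
```

```bash
python3 -m crank '[[0,-0.124,0.042,0,0,0],[0,-0.241,0.1,0,0,0],[0,-0.35,0.173,0,0,0],[0,-0.448,0.259,0,0,0],[0,-0.534,0.357,0,0,0],[0,-0.607,0.466,0,0,0],[0,-0.607,0.466,0,0,0]]'; python3 -c "
from h import *
print(sense()['qpos'])"
```

```text
clock: 31.78
tool_pos: [452.9, -252.6, 191.4]
tool_rot: [0.001, 0.719, 0.695, 0.001]
ft_force: [3.7, -1.2, -0.3]
opening: 0.204
gripper_force: 25.0
[-0.64438431  0.19818247  1.64764209  0.00192836  1.29337032 -0.6100111 ]
```

```bash
python3 -m crank '[[0,-0.03,0.057,0,0,0],[0,-0.058,0.117,0,0,0],[0,-0.08,0.178,0,0,0],[0,-0.1,0.241,0,0,0],[0,-0.114,0.305,0,0,0],[0,-0.125,0.369,0,0,0],[0,-0.131,0.434,0,0,0],[0,-0.134,0.49,0,0,0],[0,-0.134,0.49,0,0,0]]'
```

```text
clock: 32.9
tool_pos: [425.3, -251.8, 92.5]
tool_rot: [-0.001, 0.719, 0.695, 0.0]
ft_force: [1.9, 4.7, 8.7]
opening: 0.203
gripper_force: 25.0
```

```bash
for i in 1 2; do python3 -m crank '[[0,0,0.01,0,0,0],[0,0,0.015,0,0,0],[0,0,0.015,0,0,0],[0,0,0.015,0,0,0]]'|egrep 'clock|pos|ft|grip'; done
```

```text
clock: 33.4
tool_pos: [425.2, -251.8, 90.4]
ft_force: [1.3, 4.2, 10.9]
gripper_force: 25.0
clock: 33.9
tool_pos: [425.1, -251.8, 87.6]
ft_force: [1.0, 5.4, 12.3]
gripper_force: 25.0
```

```bash
python3 -m crank '[[0,0,0.01,0,0,0],[0,0,0.015,0,0,0],[0,0,0.015,0,0,0],[0,0,0.015,0,0,0]]'|egrep 'pos|ft'; python3 -m crank '[[0,0,0.01,0,0,0],[0,0,0.01,0,0,0],[0,0,0.01,0,0,0],[0,0,0.01,0,0,0]]'|egrep 'pos|ft|open'; python3 -c "
from h import *
import cv2
for n in ['scene','side']:
    cv2.imwrite(f'pics/{n}9.png',snapshot(n)[:,:,::-1])"
```

```text
tool_pos: [425.1, -251.8, 84.7]
ft_force: [0.5, 5.2, 12.5]
tool_pos: [425.2, -251.8, 83.6]
ft_force: [-0.2, 5.7, 19.3]
opening: 0.206
```

```bash
python3 -m crank '[[0,0,0,0,0,0],[0,0,0,0,0,0],[0,0,0,0,0,0]]' 1 60|egrep 'pos|ft|open|grip'; for i in 1 2; do python3 -m crank '[[0,0,0.006,0,0,0],[0,0,0.006,0,0,0],[0,0,0.006,0,0,0]]'|egrep 'clock|pos|ft|open'; done
python3 - <<'E'
from h import *
import cv2
# where the lever bar's top line would be with lever level: sample column profile in side picture
for n in ['scene','side']:
    P=camera_params(n);im=cv2.imread(f'pics/{n}9.png',0)
    for dy in (-45,-30,30,45):
        X=np.array([425.5-0.035*0+.035*dy,-245+dy,108.]);
        prof=[]
        for z in range(84,136,4):
            q=P['K']@(P['R']@[X[0],X[1],z]+P['t']);u,v=q[:2]/q[2];prof.append(int(cv2.getRectSubPix(im,(1,1),(float(u),float(v)))[0,0]))
        print(n,dy,prof)
E
```

```text
tool_pos: [425.2, -251.8, 83.6]
ft_force: [-0.4, 6.1, 19.5]
opening: 0.198
gripper_force: 60.0
clock: 35.75
tool_pos: [425.2, -251.8, 83.1]
ft_force: [-1.1, 6.3, 23.8]
opening: 0.195
clock: 36.12
tool_pos: [425.2, -251.9, 82.4]
ft_force: [-2.7, 6.1, 28.4]
opening: 0.198
scene -45 [99, 88, 90, 91, 84, 67, 55, 55, 54, 54, 57, 74, 93]
scene -30 [104, 71, 56, 55, 55, 56, 56, 56, 55, 56, 58, 63, 66]
scene 30 [98, 98, 98, 98, 97, 98, 98, 97, 87, 75, 75, 81, 82]
scene 45 [110, 97, 91, 91, 92, 92, 91, 84, 75, 75, 76, 75, 70]
side -45 [23, 30, 43, 53, 49, 23, 9, 7, 9, 6, 5, 4, 5]
side -30 [36, 13, 6, 8, 9, 5, 3, 5, 3, 3, 7, 9, 9]
side 30 [10, 11, 15, 17, 16, 16, 16, 15, 10, 14, 19, 26, 39]
side 45 [19, 20, 18, 16, 13, 12, 15, 18, 29, 30, 22, 28, 61]
```

```bash
python3 -m crank '[[0,0,0,0,0,0],[0,0,0,0,0,0],[0,0,0,0,0,0],[0,0,0,0,0,0],[0,0,0,0,0,0],[0,0,0,0,0,0]]'|egrep 'clock|pos|ft|open'; python3 -c "
from rig import *
print(finish_job())"
```

```text
clock: 36.88
tool_pos: [425.2, -251.9, 82.5]
ft_force: [-2.4, 7.5, 27.2]
opening: 0.204
the job is handed in; nothing more can be done
None
```

I handed the job in at 36.9 s with the stack built, the catch flipped and the gripper holding the lever down at about 27 N. The final lever and stack state is inferred from forces and tool position, because I had used all 10 picture views. I also typed one move in the wrong column, which slid the grip about 10 mm along the lever bar and drew about 32 N sideways on the gripper before I undid it.

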